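Park the biscuit carriage under the print head

ROBOT

A 6-joint arm with a two-finger parallel gripper is mounted at the origin on the work surface. World frame = base frame: x ahead of the robot, y to its left, z up, the work surface at z = 0. Lengths are in m, angles in degrees, forces in N, time in s.
With the tool pointing down it reaches from about 0.375 to 0.9 m from the base axis. Payload 3.1 kg.
Tool frame: the origin (TCP) lies at the very end of the fingers, on their centre line; the grasp point (between the pads) lies 19 mm behind it; z points along the fingers, x is the direction in which the jaws open and shut, and the axes are right-handed (so a half turn about z gives the same grasp; the last joint's range is limited). The gripper opens to 87 mm and grips with 3 to 60 N. Pads are 19 mm wide; open, the fingers measure 117 mm over their backs; the gripper's body (75 mm by 190 mm) begins 51 mm behind the grasp point.
Start: joints at [-85.743, 30.224, 82.088, -0, 67.689, -10.227], TCP at [0.156, -0.605, 0.223] pointing down, gripper open.
Joint ranges: [-176.69, 176.69], [-43.24, 126.21], [12.49, 139.97], [-82, 262], [0, 151.66], [-163.58, 163.58]. Speed limits (degrees/s): [159.86, 159.86, 180, 180, 180, 180].

INTERFACE

Orientations are given as a 3x3 rotation matrix whose columns are the frame's x, y, z axes.
In Python, from rig import read_state, capture, bot gives the robot as it stands.
- The arm moves only by the shell command python3 -m crank 'ROWS' [OPENING]. ROWS is JSON, a list of rows, each a list of 2 entries, a list of its own where there are three numbers: the shift along the tool's x, y, z in cm, then the turn, a rotation vector about the tool's x, y, z in rad. In form: [[[dx, dy, dz], [wx, wy, wz]], ...]. A call has 1 to 12 rows; each row shifts and turns the commanded pose from where the row before left it, along the tool's axes as they then stand; what a row does not reach is not made up. A row lasts 1/10 s, in which the tool goes at most 50 mm and 8.59 degrees, less where a joint would pass 70% of its speed; a pose out of reach is approached as far as the arm can. A call with a gripper value outside its range is refused whole. OPENING is the closure, from -1 (fully open) to 1 (shut), set as the call begins (- or left out, the last holds). The fingers move at their own pace and stop on an object; the grip force is fixed at half the most. Time passes only in rows, so rows that do not move let the fingers close. It gives the time, the measured TCP pose, the force and the opening at its end, in the units of the state.
- read_state(): the state, without advancing time (a new reading comes with each control period).
- capture(name): name is "scene" or "top" or "wrist"; returns a dict with "pixels" (400x640x3 uint8, red, green, blue), "camera_matrix" (3x3 intrinsics, pixels), "R" (3x3) and "t" (3): a world point X has camera coordinates R X + t. Camera axes: x right, y down, z forward; pixel columns grow to the right and rows downward; lengths in m; the calibration is good to about 2 mm. A picture is of the moment at which its call begins. There is no depth.
- bot.hand_in(): hands the job in, once; it reports no verdict.
The state is a dict: "time_s": time; "joint_positions": joint angles; "qvel": joint speeds; "tau": joint torques, N m; "position": TCP position; "tcp_rot": TCP orientation; "force": force on the tool from outside, world axes, zero at the start; "moment": the same for the moment, N m; "opening": opening from 0.0 (shut) to 1.0 (fully open).
Only numpy, scipy, OpenCV 4.12 (cv2) and the standard library are available. Lean on these libraries where they do the work, as an engineer would, in place of code of your own. Each camera call takes 0.05 s, during which the arm holds its last target.

TASK

Bring the biscuit tray under the print head by pushing its handle through the L-shaped slot in the white plate: push the handle forward along the first leg up to the corner, then sideways to the right as the robot sees it, towards the print head, fully home at the end of the second leg. Only push it with the fingertips or the outside of the fingers, never pinch the handle between them; leave the other things on the station and the table where they are, and finish with the hand clear.

Things in the scene. Friction and masses are not known exactly. Their poses are not given: they have to be found in the camera images.
- print_base: fixed print station, mm: dark deck 220 (x) x 520 (y) x 8, turned by up to 0.45 rad. Origin: on the table below the middle of the white gate plate; x: along the slot's first leg (forward), y: left; the second leg runs along -y. Gate plate: x -85 to 85, y -75 to 70, top at height 40. Print head and column: x 20 to 70, y -305 to -180, 236 tall. Loose spares on the deck from y 135
- slide_x (a joint): travel of the carriage (handle, pin and biscuit tray) along the station's +x, m: 0 = start of the first leg, 0.090 = stop at the corner. Starts at 0 to 0.030. About 2 N of friction (damping 12 N s/m), stays where it is left
- slide_y (a joint): travel of the carriage along the station's -y, m: 0 = in the first leg, 0.070 = stop at the end of the second leg. Starts at 0. About 2 N of friction (damping 12 N s/m), stays where it is left. The inner corner of the slot stops the pin at 0.004 unless slide_x is above 0.086
- handle (a point): centre of the top of the square white handle with a blue pad on each side, fixed on the steel pin (10 dia) that runs in the slot; 89 mm above the table. The handle measures 26 over opposite pads; its pads span heights 52 to 86. A steel collar 26 square lies below it at heights 43 to 48. Axes as the station's; it cannot turn or be lifted
- slot_start (a point): centre of the pin at the start of the first leg, on the gate plate's top face (40 mm above the table). The L-shaped slot is 14 mm wide
- slot_corner (a point): centre of the pin at the corner of the slot, same height; 90 mm along the station's +x from slot_start
- slot_end (a point): centre of the pin at the end of the second leg, same height; 70 mm along the station's -y from slot_corner
- pad_near: blue pad on the handle's -x side (station axes), 3 thick, 16 wide, 34 tall, outer face 13 from the handle's axis; push here to go forward (+x). Origin: its centre, 69 above the table, 11.5 from the handle's axis
- pad_far: blue pad on the handle's +x side (station axes), 3 thick, 16 wide, 34 tall, outer face 13 from the handle's axis; push here to go back (-x). Origin: its centre, 69 above the table, 11.5 from the handle's axis
- pad_left: blue pad on the handle's +y side (station axes), 3 thick, 16 wide, 34 tall, outer face 13 from the handle's axis; push here to go right (-y). Origin: its centre, 69 above the table, 11.5 from the handle's axis
- pad_right: blue pad on the handle's -y side (station axes), 3 thick, 16 wide, 34 tall, outer face 13 from the handle's axis; push here to go left (+y). Origin: its centre, 69 above the table, 11.5 from the handle's axis
- spare_nozzle: brass spare nozzle, 26 dia x 42 tall, standing on the deck left of the gate plate; origin: centre of its underside (mm). Leave alone
- biscuits: stack of three biscuits 62 x 52 x 18, lying on the deck left of the gate plate; origin: centre of its underside (mm). Leave alone
- paste_jar: brown jar with white cap, 64 dia x 80 tall, on the table; origin: centre of its underside (mm). Leave alone
- tape_roll: roll of yellow tape, 90 dia x 25 tall, on the table; origin: centre of its underside (mm). Leave alone
- spare_motor: black and silver square motor 42 x 42 x 47 with a shaft on top (62 tall in all), on the table; origin: centre of its underside (mm). Leave alone
- spatula: spatula lying on the table; origin on its underside (mm). Leave alone
- screwdriver: screwdriver lying on the table; origin on its underside (mm). Leave alone

How it is judged:
By the outcome, as a careful person would: the job done as asked, in the order asked, and still so for the second after the job is handed in, with the robot touching nothing.
It also fails if it takes over 48 s, if anything falls off the work surface, if the arm or the gripper's body presses on something with over 40 N, if the wrist force passes 120 N, or if a joint passes its speed limit or range.

## Working session

There is one attempt and no reset: what is moved stays moved. The work goes in short steps, Python scripts to look and compute and a shell command to move; the robot and the scene stay as the last step left them, time stands still between calls to the robot, and variables do not carry over. Pictures are saved under pics/ and viewed, and the job is handed in when it is done.

```bash
ls; mkdir -p pics; python3 - <<'E'
from rig import read_state, capture
import cv2, pickle
s=read_state(); print(s)
for n in ["scene","top"]:
    c=capture(n); pickle.dump(c,open(f"pics/{n}0.pkl","wb")); cv2.imwrite(f"pics/{n}0.png",c["pixels"][:,:,::-1]); print(n,c["camera_matrix"],c["R"],c["t"])
E
```

```text
pics
{'time_s': 0.0, 'joint_positions': array([-8.57429786e+01,  3.02793537e+01,  8.21561745e+01, -2.86575313e-04,
        6.76884462e+01, -1.02283441e+01]), 'qvel': array([-0.0912731 ,  0.00618274, -0.02339443, -0.03716875, -0.01981355,
       -0.13599735]), 'tau': array([ 4.84416923e-04, -4.40039134e+01, -1.76591992e+01,  6.33283798e-02,
        5.80472499e-02, -1.71294791e-04]), 'position': array([ 0.15629412, -0.60439049,  0.22156865]), 'tcp_rot': array([[ 2.50134378e-01, -9.68211116e-01, -1.65231904e-04],
       [-9.68208787e-01, -2.50134144e-01,  2.15744733e-03],
       [-2.13019463e-03, -3.79672763e-04, -9.99997659e-01]]), 'force': array([0.33127323, 0.03335688, 0.24029892]), 'moment': array([0.02608574, 0.01979344, 0.00523453]), 'opening': 1.0023585844083607}
scene [[503.41037958   0.         317.91043337]
 [  0.         503.41037958 204.87718963]
 [  0.           0.           1.        ]] [[-0.75796274  0.65229453  0.00208361]
 [ 0.4664788   0.54427309 -0.69725485]
 [-0.45594958 -0.52752124 -0.71682029]] [ 0.32763073 -0.16643766  1.85087015]
top [[378.40899362   0.         322.04937724]
 [  0.         378.40899362 203.25060035]
 [  0.           0.           1.        ]] [[-0.00536231 -0.99997673  0.00421608]
 [-0.97761628  0.00435553 -0.21035073]
 [ 0.21032747 -0.00524967 -0.9776169 ]] [0.02123266 0.4688543  1.10621979]
```

View pics/scene0.png

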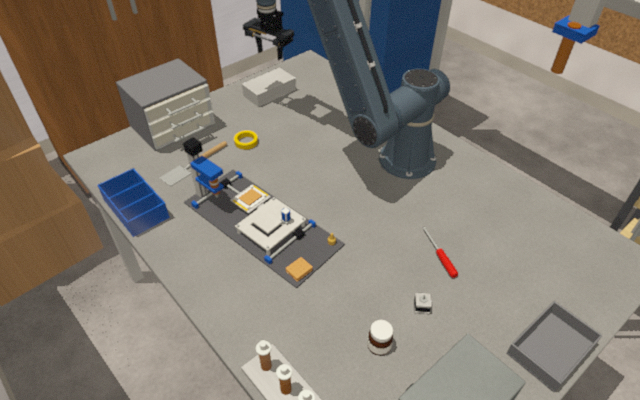

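View pics/top0.png

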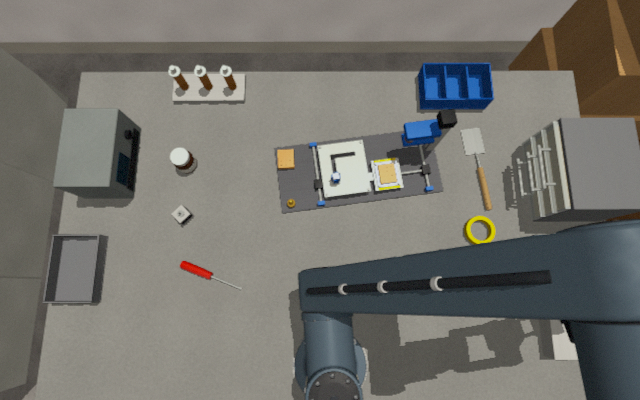

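The station is at about (360,170) in the top view, with the handle at about (335,177) and the print head to the right. I'll zoom in.

```bash
python3 - <<'E'
import cv2
a=cv2.imread("pics/top0.png")[130:215,270:450]; cv2.imwrite("pics/top0z.png",cv2.resize(a,None,fx=4.4,fy=4.4,interpolation=cv2.INTER_CUBIC))
a=cv2.imread("pics/scene0.png")[140:290,180:350]; cv2.imwrite("pics/scene0z.png",cv2.resize(a,None,fx=4,fy=4,interpolation=cv2.INTER_CUBIC))
E
```

```text
(no output)
```

View pics/top0z.png

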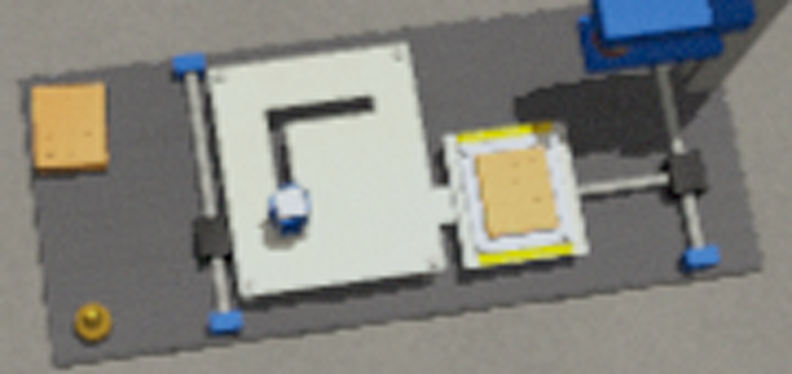

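View pics/scene0z.png

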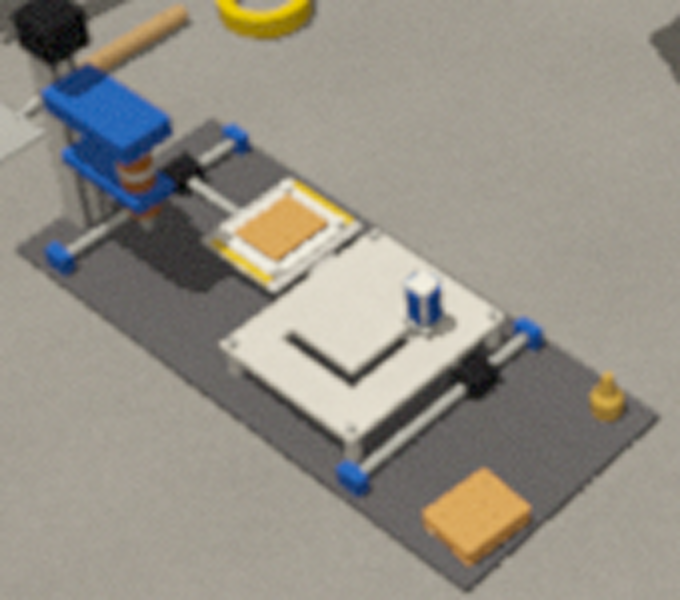

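The top view shows the plate corners at zoomed (210,75), (405,43), (440,268) and (243,298), with the white handle top near (291,198). Next I'll measure these.

```bash
cat > h.py <<'E'
import numpy as np
def ray(c,u,v,z):
    K,R,t=map(np.array,(c["camera_matrix"],c["R"],c["t"]))
    d=R.T@np.linalg.solve(K,[u,v,1.]); o=-R.T@t
    return o+d*(z-o[2])/d[2]
def proj(c,X):
    K,R,t=map(np.array,(c["camera_matrix"],c["R"],c["t"]))
    p=K@(R@np.array(X)+t); return p[:2]/p[2]
E
python3 - <<'E'
import cv2,pickle,numpy as np
from h import *
Z=4.4
c=pickle.load(open("pics/top0.pkl","rb")); im=c["pixels"]
# dense plate mask
hsv=cv2.cvtColor(im,cv2.COLOR_RGB2HSV)
m=((hsv[...,2]>190)&(hsv[...,1]<40)).astype(np.uint8)
r=np.zeros_like(m); r[135:200,314:373]=1; m&=r
m=cv2.morphologyEx(m,cv2.MORPH_OPEN,np.ones((5,5)))
n,l,st,ce=cv2.connectedComponentsWithStats(m); i=1+st[1:,4].argmax(); print(st[i])
cn=cv2.findContours((l==i).astype(np.uint8),0,1)[0][0][:,0]
P=np.array([ray(c,u,v,.04)[:2] for u,v in cn],np.float32)
box=cv2.minAreaRect(P); print("rect",box)
yaw=[]
def z2(u,v): return (u+.5)/Z-.5+270,(v+.5)/Z-.5+130
for n,p,z in [("corner FL",(208,72),.04),("FR",(406,43),.04),("NR",(441,268),.04),("NL",(244,298),.04),("handle",(291,198),.089),("slotcornerOut",(268,110),.04),("slotEnd",(373,102),.04),("deckNL",(55,366),.008),("deckFL",(20,80),.008),("deckNR",(762,268),.008)]:
    print(n,ray(c,*z2(*p),z))
# scene handle
s=pickle.load(open("pics/scene0.pkl","rb"))
for n,p,z in [("handle",(423,283),.089),("plate right-near",(375,235),.04),("left-near",(505,315),.04),("left-far",(350,432),.04),("right-far",(225,345),.04)]:
    print("scene",n,ray(s,(p[0]+.5)/4-.5+180,(p[1]+.5)/4-.5+140,z))
E
```

```text
[ 319  141   53   55 2028]
rect ((0.5858842134475708, -0.055289410054683685), (0.16855451464653015, 0.1536523401737213), 7.524572849273682)
corner FL [0.65773417 0.03431989 0.04      ]
FR [ 0.67948632 -0.10969131  0.04      ]
NR [ 0.51083899 -0.12976905  0.04      ]
NL [0.48971622 0.00944116 0.04      ]
handle [ 0.5481709  -0.02241217  0.089     ]
slotcornerOut [ 0.6286293  -0.00882637  0.04      ]
slotEnd [ 0.63440629 -0.08463351  0.04      ]
deckNL [0.44776214 0.14464813 0.008     ]
deckFL [0.66409946 0.17428081 0.008     ]
deckNR [ 0.51783561 -0.36737472  0.008     ]
scene handle [ 0.54812997 -0.0189265   0.089     ]
scene plate right-near [ 0.5172471 -0.1254919  0.04     ]
scene left-near [0.49334887 0.01256738 0.04      ]
scene left-far [0.65759207 0.0286031  0.04      ]
scene right-far [ 0.67917199 -0.10489962  0.04      ]
```

Yaw is about 7.8° and the station origin is near (0.5855, -0.0465). The handle sits at about (-34, +31) mm in station axes. I'll push with closed fingers: turn the tool so its x axis is station -y and its y axis is station -x, then travel high.

```bash
python3 -m crank '[[[0,0,0],[0,0,0.117]],[[-3,-2.4,0],[0,0,0]],[[-3,-2.4,0],[0,0,0]],[[-3,-2.4,0],[0,0,0]],[[-3,-2.4,0],[0,0,0]],[[-3,-2.4,0],[0,0,0]],[[-3,-2.4,0],[0,0,0]],[[-3,-2.4,0],[0,0,0]],[[-3,-2.4,0],[0,0,0]],[[-3,-2.4,0],[0,0,0]],[[-3,-2.4,0],[0,0,0]],[[0,0,0],[0,0,0]]]' 1
cat >> h.py <<'E'
O=np.array([.5855,-.0465]); a=np.radians(7.8)
SX=np.array([np.cos(a),np.sin(a)]); SY=np.array([-np.sin(a),np.cos(a)])
def st(p): d=np.array(p)[:2]-O; return np.round([d@SX*1000,d@SY*1000,p[2]*1000],1)
def show():
    from rig import read_state
    s=read_state(); R=s["tcp_rot"]; f=s["force"]
    print("t",s["time_s"],"station",st(s["position"]),"yawx",np.degrees(np.arctan2(R[1,0],R[0,0])),"tilt",R[:2,2],"F st",f[:2]@SX,f[:2]@SY,f[2],"op",s["opening"])
E
python3 -c "from h import *; show()"
```

```text
time_s: 1.3
position: [0.3541, -0.2707, 0.2221]
tcp_rot: [[0.14, -0.99, -0.001], [-0.99, -0.14, 0.004], [-0.004, 0.001, -1.0]]
force: [-0.9, 0.3, 0.2]
opening: 0.033
t 1.3 station [-259.7 -190.8  222.1] yawx -81.9263394891644 tilt [-0.00118375  0.0035176 ] F st -0.8759262909297364 0.430870679372238 0.1620265551039815 op 0.032722755114026766
```

```bash
python3 -m crank '[[[-2.8,-2.2,0],[0,0,0]],[[-2.8,-2.2,0],[0,0,0]],[[-2.8,-2.2,0],[0,0,0]],[[-2.8,-2.2,0],[0,0,0]],[[-2.8,-2.2,0],[0,0,0]],[[-2.8,-2.2,0],[0,0,0]],[[-2.8,-2.2,0],[0,0,0]],[[-2.6,-2.2,0],[0,0,0]],[[0,0,2],[0,0,0]],[[0,0,2],[0,0,0]],[[0,0,0],[0,0,0]],[[0,0,0],[0,0,0]]]'
python3 - <<'E'
from h import *
show()
from rig import capture
import cv2,pickle
for n in ["scene","wrist"]:
    c=capture(n); pickle.dump(c,open(f"pics/{n}1.pkl","wb")); im=c["pixels"][:,:,::-1]
    if n=="scene": im=cv2.resize(im[100:290,150:390],None,fx=3,fy=3,interpolation=cv2.INTER_CUBIC)
    cv2.imwrite(f"pics/{n}1.png",im)
E
```

```text
time_s: 2.5
position: [0.4978, -0.0321, 0.1824]
tcp_rot: [[0.135, -0.991, -0.001], [-0.991, -0.135, 0.0], [-0.0, 0.001, -1.0]]
force: [0.8, 0.3, 0.1]
opening: 0.003
t 2.5 station [-84.9  26.1 182.4] yawx -82.25155484632953 tilt [-9.28990344e-04  9.61069063e-05] F st 0.867524267134289 0.2137751767355301 0.0967502413149061 op 0.003167089204947011
```

View pics/scene1.png

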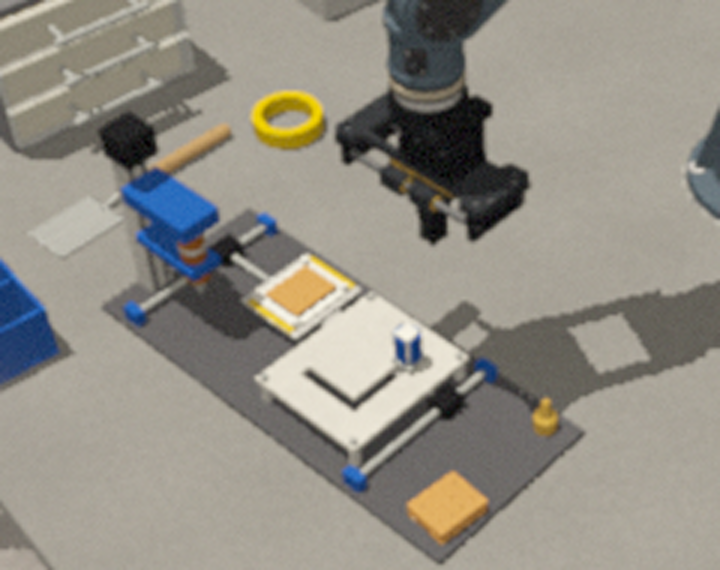

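View pics/wrist1.png

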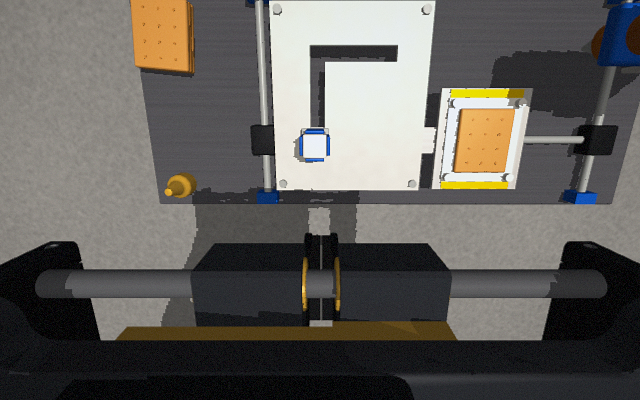

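The wrist view is sharp. The handle top is at about (315,146), the slot corner's outer edges at column 310 and row 45, the slot end at column 397, and the plate's near edge at row 190. I'll refine the measurements from here.

```bash
python3 - <<'E'
import cv2,pickle
from h import *
c=pickle.load(open("pics/wrist1.pkl","rb")); im=c["pixels"]
hsv=cv2.cvtColor(im,cv2.COLOR_RGB2HSV)
# handle top : white blob enclosed by blue
b=(((hsv[...,0]>95)&(hsv[...,0]<125)&(hsv[...,1]>120))).astype(np.uint8); b[:, :290]=0; b[:,345:]=0; b[:115]=0;b[175:]=0
ys,xs=np.nonzero(b); print("blue bbox",xs.min(),xs.max(),ys.min(),ys.max())
w=((hsv[...,2]>200)).astype(np.uint8)[120:170,295:340]
for n,p,z in [("handle",(315,146),.089),("slot corner out",(310,45),.04),("slot in corner",(325,62),.04),("slot end top",(397,45),.04),("slot end bot",(397,62),.04),("plate NL",(274,190),.04),("plate NR",(430,191),.04),("plate FR",(434,0),.04),("deck near L",(160,204),.008),("deck near R",(611,206),.008)]:
    X=ray(c,*p,z); print(n,X,st(X))
E
```

```text
blue bbox 299 329 129 161
handle [ 0.54727666 -0.02062063  0.089     ] [-34.4  30.8  89. ]
slot corner out [ 0.63134646 -0.00417566  0.04      ] [51.2 35.7 40. ]
slot in corner [ 0.61915026 -0.01960706  0.04      ] [37.  22.1 40. ]
slot end top [ 0.64198855 -0.08227546  0.04      ] [ 51.1 -43.1  40. ]
slot end bot [ 0.62808115 -0.08515564  0.04      ] [ 36.9 -44.1  40. ]
plate NL [0.49218695 0.01553943 0.04      ] [-84.   74.1  40. ]
plate NR [ 0.51278581 -0.14363699  0.04      ] [-85.2 -86.4  40. ]
plate FR [ 0.68136472 -0.10706181  0.04      ] [ 86.8 -73.   40. ]
deck near L [0.44945219 0.14782281 0.008     ] [-108.4  211.     8. ]
deck near R [ 0.5171458  -0.36735217  0.008     ] [-111.3 -308.6    8. ]
```

```bash
python3 - <<'E'
import cv2
a=cv2.imread("pics/wrist1.png")[100:200,265:365]; cv2.imwrite("pics/wrist1z.png",cv2.resize(a,None,fx=6,fy=6,interpolation=cv2.INTER_NEAREST))
E
```

```text
(no output)
```

View pics/wrist1z.png

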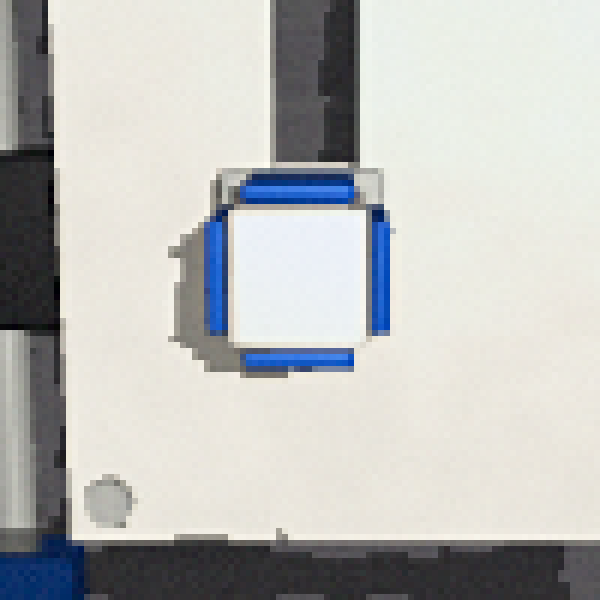

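The handle is at (-34, +30.5) and the leg's centre line is at y≈29–30, so the corner is at x≈45. I'll descend behind the near pad.

```bash
python3 -m crank '[[[-0.4,0,2.4],[0,0,0]],[[0,0,3],[0,0,0]],[[0,0,3],[0,0,0]],[[0,0,2.5],[0,0,0]],[[0,0,1.3],[0,0,0]],[[0,0,0],[0,0,0]],[[0,0,0],[0,0,0]]]'
python3 -c "from h import *; show()"
```

```text
time_s: 3.3
position: [0.4982, -0.0282, 0.0613]
tcp_rot: [[0.135, -0.991, 0.002], [-0.991, -0.135, -0.0], [0.001, -0.002, -1.0]]
force: [-0.6, 0.3, 0.1]
opening: 0.004
t 3.3 station [-84.   30.   61.3] yawx -82.2480167470929 tilt [ 0.00159852 -0.00046936] F st -0.5372112021149863 0.33798857739862537 0.08605896823876301 op 0.0041979315116791125
```

```bash
python3 -m crank '[[[0,-1,0],[0,0,0]],[[0,-0.8,0],[0,0,0]],[[0,-0.6,0],[0,0,0]],[[0,-0.6,0],[0,0,0]],[[0,-0.6,0],[0,0,0]],[[0,-0.6,0],[0,0,0]],[[0,-0.6,0],[0,0,0]],[[0,-0.6,0],[0,0,0]]]'
python3 - <<'E'
from h import *
show()
from rig import capture
import cv2
c=capture("wrist"); cv2.imwrite("pics/wrist2.png",c["pixels"][:,:,::-1])
E
```

```text
time_s: 4.1
position: [0.5509, -0.02, 0.0605]
tcp_rot: [[0.135, -0.991, -0.001], [-0.991, -0.135, 0.0], [-0.0, 0.001, -1.0]]
force: [-3.1, -0.5, 1.2]
opening: 0.008
t 4.1 station [-30.7  30.9  60.5] yawx -82.22026721579144 tilt [-0.00085288  0.00034624] F st -3.096960877499189 -0.06654351569470136 1.2398189727988256 op 0.007909986096520558
```

View pics/wrist2.png

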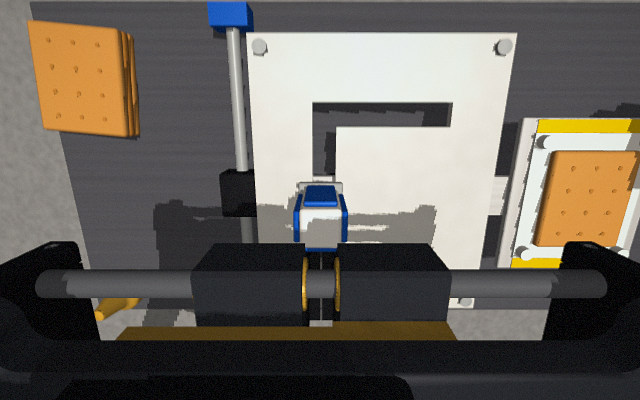

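The fingers are pushing the near pad (handle at 320,215) with about 3 N, on the leg's line. About 53 mm remains.

```bash
python3 -m crank '[[[0,-0.6,0],[0,0,0]],[[0,-0.6,0],[0,0,0]],[[0,-0.6,0],[0,0,0]],[[0,-0.6,0],[0,0,0]],[[0,-0.6,0],[0,0,0]],[[0,-0.6,0],[0,0,0]],[[0,-0.6,0],[0,0,0]],[[0,-0.3,0],[0,0,0]],[[0,-0.2,0],[0,0,0]]]'
python3 -c "from h import *; show()"; python3 -m crank '[[[0,-0.2,0],[0,0,0]],[[0,-0.2,0],[0,0,0]]]'
python3 -c "from h import *; show()"
```

```text
time_s: 5.05
position: [0.5979, -0.0139, 0.0604]
tcp_rot: [[0.136, -0.991, 0.0], [-0.991, -0.136, -0.0], [0.0, -0.0, -1.0]]
force: [-2.0, -0.4, -0.2]
opening: 0.004
t 5.05 station [16.7 30.6 60.4] yawx -82.21012667700873 tilt [ 3.36976143e-04 -4.30201982e-05] F st -1.9924682494978525 -0.10985968696907039 -0.21059941286012415 op 0.003965558825641295
time_s: 5.25
position: [0.6013, -0.0134, 0.0605]
tcp_rot: [[0.135, -0.991, -0.0], [-0.991, -0.135, -0.0], [-0.0, 0.0, -1.0]]
force: [-1.7, -1.1, -1.1]
opening: 0.006
t 5.25 station [20.1 30.6 60.5] yawx -82.2212368831886 tilt [-3.82647266e-04 -1.94378022e-06] F st -1.8501584759802914 -0.8506924921014037 -1.1383728465598035 op 0.006147224962113669
```

```bash
for i in 1 2; do python3 -m crank '[[[0,-0.1,0],[0,0,0]],[[0,-0.1,0],[0,0,0]]]' >/dev/null
python3 -c "from h import *; show()"; done
```

```text
t 5.45 station [22.1 30.6 60.5] yawx -82.2208580137015 tilt [-2.16155926e-04  4.35565049e-06] F st -2.784903648382316 -0.9074219679457248 -1.0361395419794417 op 0.008405313367296706
t 5.65 station [22.3 30.7 60.5] yawx -82.1838586835776 tilt [-0.00439324 -0.00031925] F st -7.62553762289045 -1.870718799252836 3.193969733298919 op 0.007096113802153476
```

```bash
python3 -m crank '[[[0,-0.1,0],[0,0,0]],[[0,-0.1,0],[0,0,0]]]' >/dev/null
python3 -c "from h import *; show()"; python3 -m crank '[[[0,0.6,0],[0,0,0]],[[0,2,0],[0,0,0]],[[0,2,0],[0,0,0]],[[0,0,-2],[0,0,0]],[[0,0,-4],[0,0,0]],[[0,0,-4],[0,0,0]],[[0,0,0],[0,0,0]]]'
python3 - <<'E'
from h import *
show()
from rig import capture
import cv2,pickle
c=capture("wrist"); cv2.imwrite("pics/wrist3.png",c["pixels"][:,:,::-1]); pickle.dump(c,open("pics/wrist3.pkl","wb"))
E
```

```text
t 5.85 station [22.2 30.7 60.5] yawx -82.15594610690985 tilt [-0.00872274 -0.00056207] F st -11.117989015838468 -3.371010068714191 6.213088796776484 op 0.0028508891902539373
time_s: 6.55
position: [0.5676, -0.0198, 0.1667]
tcp_rot: [[0.135, -0.991, 0.017], [-0.991, -0.135, -0.003], [0.005, -0.016, -1.0]]
force: [0.8, -0.6, 0.4]
opening: 0.003
t 6.55 station [-14.1  28.9 166.7] yawx -82.23308253153219 tilt [ 0.01650396 -0.00304253] F st 0.6666338800526495 -0.6775347873227071 0.4174860314244819 op 0.003260927701400072
```

View pics/wrist3.png

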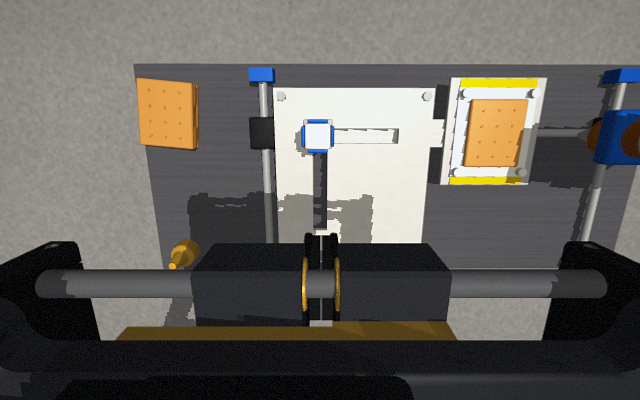

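The handle is now at the slot corner (318,136), stopped hard with 11 N. I'll move above and across, then come down to the left of the handle.

```bash
python3 -m crank '[[[-1.5,-2,0],[0,0,0]],[[-2,-2,0],[0,0,0]],[[-1.6,-1.9,0],[0,0,0]],[[0,0,0],[0,0,0]],[[0,0,0],[0,0,0]]]'
python3 - <<'E'
from h import *
show()
from rig import capture
import cv2,pickle
c=capture("wrist"); cv2.imwrite("pics/wrist4.png",c["pixels"][:,:,::-1]); pickle.dump(c,open("pics/wrist4.pkl","wb"))
E
```

```text
time_s: 7.1
position: [0.6128, 0.04, 0.1594]
tcp_rot: [[0.136, -0.991, -0.001], [-0.991, -0.136, -0.0], [-0.0, 0.001, -1.0]]
force: [-0.0, -0.1, -1.2]
opening: 0.003
t 7.1 station [ 38.8  82.  159.4] yawx -82.15565632399469 tilt [-1.40539067e-03 -5.65050628e-05] F st -0.04682019837208661 -0.1298944369460052 -1.1905862380093386 op 0.0034703960348425817
```

View pics/wrist4.png

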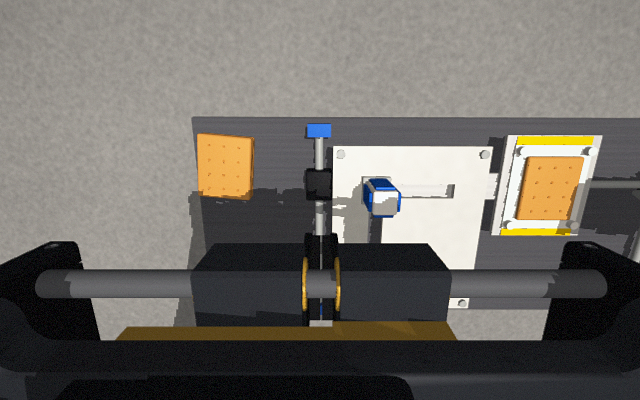

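```bash
python3 -c "
from h import *; import pickle
c=pickle.load(open('pics/wrist4.pkl','rb')); print(st(ray(c,386,204,.089)))"
python3 -m crank '[[[0,-0.6,2],[0,0,0]],[[0,0,3],[0,0,0]],[[0,0,3],[0,0,0]],[[0,0,1.9],[0,0,0]],[[0,0,0],[0,0,0]],[[0,0,0],[0,0,0]]]'
python3 -c "from h import *; show()"
```

```text
[45.6 30.4 89. ]
time_s: 7.75
position: [0.6188, 0.0398, 0.0615]
tcp_rot: [[0.134, -0.991, -0.001], [-0.991, -0.134, 0.0], [-0.0, 0.001, -1.0]]
force: [0.8, -0.3, 0.6]
opening: 0.008
t 7.75 station [44.7 81.  61.5] yawx -82.2771665727604 tilt [-8.55218639e-04  3.92077957e-05] F st 0.7305651217459075 -0.38897436676999575 0.648299452965603 op 0.007523392416583754
```

```bash
python3 -m crank '[[[0.8,0,0],[0,0,0]],[[0.6,0,0],[0,0,0]],[[0.5,0,0],[0,0,0]],[[0.5,0,0],[0,0,0]],[[0.5,0,0],[0,0,0]],[[0.5,0,0],[0,0,0]]]'
python3 - <<'E'
from h import *
show()
from rig import capture
import cv2,pickle
c=capture("wrist"); cv2.imwrite("pics/wrist5.png",c["pixels"][:,:,::-1])
E
```

```text
time_s: 8.35
position: [0.624, 0.007, 0.062]
tcp_rot: [[0.135, -0.991, 0.0], [-0.991, -0.135, 0.001], [-0.001, -0.001, -1.0]]
force: [0.3, 2.6, 2.3]
opening: 0.005
t 8.35 station [45.4 47.7 62. ] yawx -82.24424989115286 tilt [0.00049003 0.00095139] F st 0.6701254686440171 2.4956237198141036 2.3407737091508487 op 0.005130682071962071
```

View pics/wrist5.png

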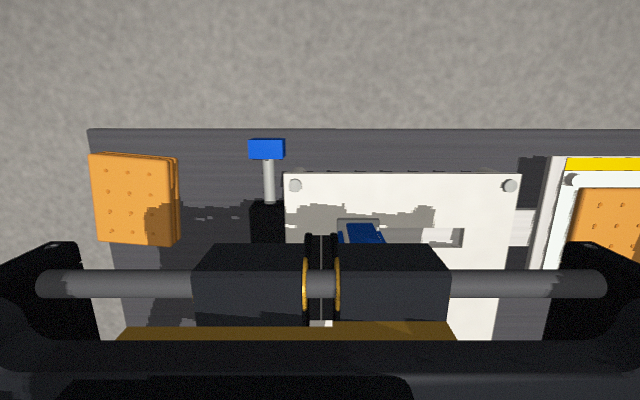

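The handle has entered the second leg, with the finger's outside on the left pad at about 2.5 N. I'll continue.

```bash
python3 -m crank '[[[0.6,0,0],[0,0,0]],[[0.6,0,0],[0,0,0]],[[0.6,0,0],[0,0,0]],[[0.6,0,0],[0,0,0]],[[0.6,0,0],[0,0,0]],[[0.6,0,0],[0,0,0]],[[0.6,0,0],[0,0,0]],[[0.4,0,0],[0,0,0]],[[0.2,0,0],[0,0,0]]]' >/dev/null
python3 -c "from h import *; show()"
for i in 1 2 3; do python3 -m crank '[[[0.15,0,0],[0,0,0]],[[0.15,0,0],[0,0,0]]]' >/dev/null
python3 -c "from h import *; show()"; done
```

```text
t 9.3 station [45.2 -1.1 61.4] yawx -82.24424187970725 tilt [ 5.21932768e-05 -2.10415598e-04] F st 1.1421611535939367 1.5068140669527543 2.610548495128858 op 0.006301062124789335
t 9.5 station [45.1 -3.4 61.4] yawx -82.2132895667632 tilt [-1.32430507e-04  6.95946442e-05] F st 0.8228930530281479 2.3671855791508287 2.08417401712926 op 0.006658065752205786
t 9.7 station [45.1 -6.3 61.5] yawx -82.20598169010239 tilt [-1.42159914e-04  9.93533042e-05] F st 0.0827963057640883 2.8008948913428733 1.8084357553149726 op 0.005466221531533826
t 9.9 station [45.2 -9.4 61.5] yawx -82.21169479117277 tilt [-4.01998252e-05  3.27590996e-05] F st 1.1388676932140955 2.6026029898463934 1.6192359058614332 op 0.005390201026578976
```

```bash
for i in 1 2 3 4; do python3 -m crank '[[[0.1,0,0],[0,0,0]],[[0.1,0,0],[0,0,0]]]' >/dev/null
python3 -c "from h import *; show()"; done
```

```text
t 10.1 station [ 45.1 -11.4  61.5] yawx -82.21849709235973 tilt [-1.09638528e-04  5.26930124e-05] F st 0.49220862908082097 2.268832523846833 1.3427002948028952 op 0.004594779008571587
t 10.3 station [ 45.1 -13.4  61.5] yawx -82.22030748181493 tilt [-9.78352196e-05  3.03398889e-05] F st 0.9866629428569985 2.16656063813835 0.9793391432643608 op 0.00439940532616873
t 10.5 station [ 45.1 -15.4  61.5] yawx -82.21914325790193 tilt [-1.20851602e-04  2.14750737e-05] F st 1.771078196377696 2.129066213341397 1.515021560251914 op 0.007256961078910038
t 10.7 station [ 45.1 -16.2  61.5] yawx -82.26565605598418 tilt [-0.00050033  0.00222764] F st 1.7798932063526756 7.345230472750197 2.807724400962553 op 0.006258374984941787
```

The force rises at y=-16, so this looks like the end stop. I'll push a bit more, then back off, lift and look.

```bash
python3 -m crank '[[[0.1,0,0],[0,0,0]],[[0.15,0,0],[0,0,0]]]' >/dev/null
python3 -c "from h import *; show()"; python3 -m crank '[[[-0.6,0,0],[0,0,0]],[[-1.5,0,0],[0,0,0]],[[-1.5,0,0],[0,0,0]],[[0,0,-2],[0,0,0]],[[0,0,-4],[0,0,0]],[[0,0,-4],[0,0,0]],[[0,4,-1],[0,0,0]],[[0,4,0],[0,0,0]],[[0,4,0],[0,0,0]],[[0,0,0],[0,0,0]],[[0,0,0],[0,0,0]]]'
python3 - <<'E'
from h import *
show()
from rig import capture
import cv2,pickle
for n in ["wrist","scene"]:
    c=capture(n); im=c["pixels"][:,:,::-1]; pickle.dump(c,open(f"pics/{n}6.pkl","wb"))
    if n=="scene": im=cv2.resize(im[100:290,150:390],None,fx=3,fy=3,interpolation=cv2.INTER_CUBIC)
    cv2.imwrite(f"pics/{n}6.png",im)
E
```

```text
t 10.9 station [ 44.7 -16.4  61.5] yawx -82.30754032849273 tilt [-0.00212322  0.00578817] F st 1.3117841684469773 14.335832171313216 3.806304119763268 op 0.006590749144833192
time_s: 12.0
position: [0.5084, -0.0402, 0.1718]
tcp_rot: [[0.135, -0.991, 0.0], [-0.991, -0.135, -0.0], [0.0, -0.0, -1.0]]
force: [1.0, -0.6, -0.2]
opening: 0.002
t 12.0 station [-75.5  16.7 171.8] yawx -82.22228162969162 tilt [ 0.00014571 -0.00028687] F st 0.8971313775800556 -0.6833995426199327 -0.15126795224562845 op 0.0024731103599737914
```

View pics/wrist6.png

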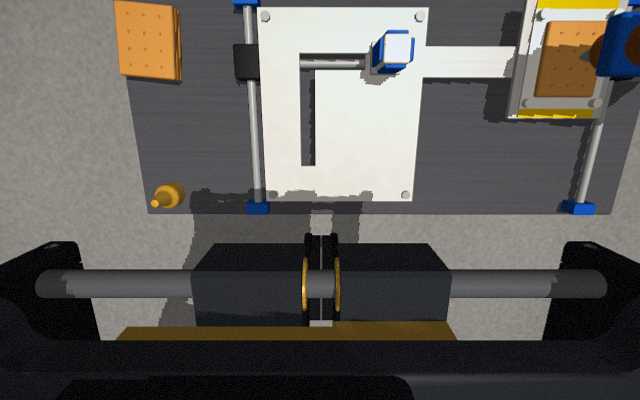

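View pics/scene6.png

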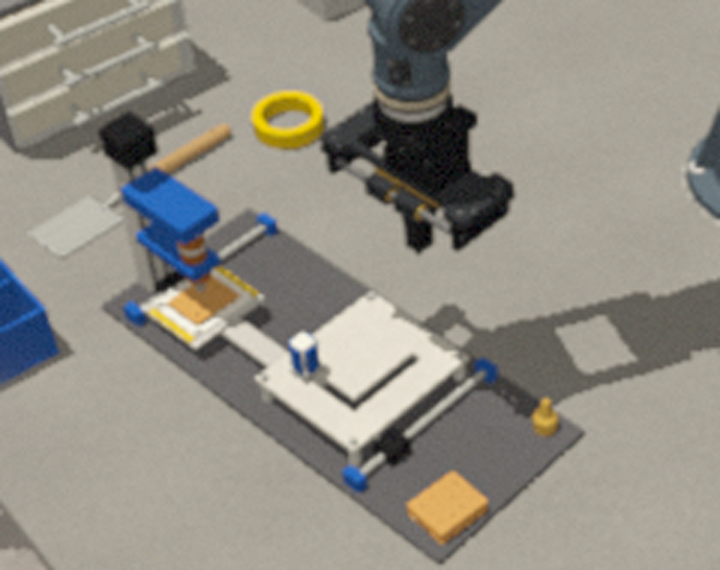

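```bash
python3 -c "
from h import *; import pickle
c=pickle.load(open('pics/wrist6.pkl','rb')); print(st(ray(c,398,49,.089)))
c=pickle.load(open('pics/scene6.pkl','rb')); print(st(ray(c,150+304/3,100+342/3,.089)))"
```

```text
[ 45.8 -39.5  89. ]
[ 46.7 -34.6  89. ]
```

```bash
python3 -c "from rig import bot; print(bot.hand_in())"
```

```text
the job is handed in; nothing more can be done
None
```

The biscuit tray is under the print head, with the handle at the end of the second leg, and I have handed the job in at about 12 s of the 48 s allowed.

- **How it was pushed:** I kept the gripper shut and pushed the near pad forward to the corner, where it stopped hard at about 11 N. I then pushed the left pad to the right until it stopped at about 14 N, and backed the hand clear. The handle was never between the fingers.
- **Position check:** The last wrist picture puts the handle at (45.8, -39.5) mm in station axes. That is 69.9 mm of sideways travel from the corner, against the 70 mm stop.
- **Disagreement:** The coarser scene picture read y as -34.6 mm, about 5 mm different. That view had already read about 3 mm towards the left at the start, so I trusted the wrist view and the firm stop.
- **Everything else:** The nozzle, biscuits, tape and spatula look where they were. I did not look again at the jar, motor or screwdriver, but the arm never went near them. With the hand clear, the wrist force read only about 1 N, the same as the usual noise.

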